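Lock the sliding stop onto its spring button

ROBOT

A 6-joint arm with a two-finger parallel gripper is mounted at the origin on the work surface. World frame = base frame: x ahead of the robot, y to its left, z up, the work surface at z = 0. Lengths are in mm, angles in rad, forces in N, time in s.
With the tool pointing down it reaches from about 275 to 1000 mm from the base axis. Payload 8.4 kg.
Tool frame: the origin (TCP) lies at the very end of the fingers, on their centre line; the grasp point (between the pads) lies 19 mm behind it; z points along the fingers, x is the direction in which the jaws open and shut, and the axes are right-handed (so a half turn about z gives the same grasp; the last joint's range is limited). The gripper opens to 85 mm and grips with 20 to 120 N. Pads are 22 mm wide; open, the fingers measure 114 mm over their backs; the gripper's body (76 mm by 85 mm) begins 54 mm behind the grasp point. The pads swing forward as they close: fully open they stand 13 mm farther back than shut.
Start: joints at [1.164, 0.353, 1.633, -0, 1.155, -0.002], TCP at [246.146, 574.491, 231.281] pointing down, gripper open.
Joint ranges: [-2.63, 2.63], [-0.92, 2.1], [0.06, 2.66], [-1.3, 4.44], [0, 2.69], [-3.02, 3.02]. Speed limits (rad/s): [2.22, 2.22, 2.79, 3.14, 3.14, 3.14].

INTERFACE

Orientations are given as [roll, pitch, yaw] about the fixed x, y, z axes, in that order (R = Rz(yaw) Ry(pitch) Rx(roll)).
In Python, from rig import r gives the robot as it stands.
- The arm moves only by the tool arm_command, never from a script. Its argument "targets" is a list of rows, each a list of 6 numbers: the shift along the tool's x, y, z in m, then the turn, a rotation vector about the tool's x, y, z in rad. A call has 1 to 20 rows; each row shifts and turns the commanded pose from where the row before left it, along the tool's axes as they then stand; what a row does not reach is not made up. A row lasts 1/12 s, in which the tool goes at most 41.7 mm and 7.16 degrees, less where a joint would pass 70% of its speed; a pose out of reach is approached as far as the arm can. A call is refused whole if a number of a shift passes 0.0417 or a number of a turn 0.125, either way. A call with a gripper value outside its range is refused whole. "fingers" is the finger opening in m, from 0 to 0.0854, set as the call begins (left out, the last holds). The fingers move at their own pace and stop on an object; "squeeze" is the grip in N (left out, the last holds). Time passes only in rows, so rows that do not move let the fingers close. It gives the time, the measured TCP pose, the force and the opening at its end, in the units of the state.
- r.sense(): the state, without advancing time (a new reading comes with each control period).
- r.grab_frame(name): name is "side" or "top" or "wrist"; returns a dict with "image" (480x640x3 uint8, blue, green, red), "fx", "fy", "cx", "cy" (pixels), "k1" (the pictures are not rectified: a ray, as slopes to the right and down, at radius r is drawn at 1 + k1 r^2 times it, then the intrinsics apply), "xyz" and "orientation" of the camera in the world. Camera axes: x right, y down, z forward; pixel columns grow to the right and rows downward; lengths in mm; the calibration is good to about 2 mm. A picture is of the moment at which its call begins. There is no depth.
- r.sign_off(): hands the job in, once; it reports no verdict.
The state is a dict: "clock": time; "qpos": joint angles; "qvel": joint speeds; "joint_efforts": joint torques, N m; "eef_pos": TCP position; "tcp_rot": TCP orientation; "contact_force": force on the tool from outside, world axes, zero at the start; "wrist_torque": the same for the moment, N m; "opening": opening from 0.0 (shut) to 1.0 (fully open).
Only numpy, scipy, OpenCV 4.12 (cv2) and the standard library are available. Lean on these libraries where they do the work, as an engineer would, in place of code of your own. Each camera call takes 0.05 s, during which the arm holds its last target.

TASK

On the stop rail, slide the blue sleeve along to the red spring button, hold the button down flush with a fingertip while you push the sleeve's front edge over it, then push the sleeve on until the button pops up through its hole and locks it. Press and push gently - do not ram the sleeve against the upright button - and leave the other things where they are.

Things in the scene. Friction and masses are not known exactly. Their poses are not given: they have to be found in the camera images.
- jig: Fixed stop-rail jig, its place, yaw (within 0.4 rad) and height differ: a grey board 190 x 380 x 18 mm (x -60 to +130, y -190 to +190 mm), level on screw feet 12 to 30 mm above the table, carrying an aluminium rail along its y axis. Origin: below the rail's middle at the board's underside. x across the rail, y along it from the sleeve towards the button, z up.
- rail_top (a point): Middle of the rail's level top face, 85 mm above the jig's origin (97 to 115 mm above the table); axes as the jig's. The rail is 30 x 30 mm square, free between y = -153 and +153 mm, where plywood end blocks (50 mm wide, up to 5 mm above the rail) hold it. A fingertip that overhangs the red button comes to rest on the rail when the button is flush.
- button (a joint): Red spring button standing out of the rail's top on its centre line, somewhere between y = +20 and +64 mm from rail_top (differs; find it by sight or by feel). A square-edged block 14 mm across, 18 mm along the rail, moving straight down only. Value in m: 0 out (9 mm proud), 0.009 flush, 0.010 end stop. Spring: 2 N to start, 6 N when flush; it springs up as soon as let go.
- sleeve: Blue square sleeve (sliding stop) threaded loosely on the rail on the button's -y side: 40 mm wide (x), 46 mm long (y), 0.15 to 0.3 kg, slides with slight friction, 1 mm play, cannot leave the rail. Origin: mid-length, on the plane of the rail's top face; +y points to the button. Rear end y = -23 mm. A black shoe hangs on its +x side (x 20 to 30, z -61 to -15 mm).
- sleeve_rim (a point): Middle of the sleeve's front rim (y = +23 mm in the sleeve's frame), at the roof's underside, 2 mm above the rail. The roof is 4 mm thick (2 to 6 mm above the rail); white glide strips at both sides carry it. The button passes under it only when pressed to less than 2 mm proud; otherwise the rim stops dead against the button's upright face.
- sleeve_tab (a point): Top middle of the push tab at the sleeve's rear end: full width, 5 mm thick, its rear face (flush with the sleeve's end) at y = -23 mm and its top 24 mm above the rail. Two fingers 50 to 58 mm apart along the rail straddle the sleeve: one behind the tab to push it, one ahead of the rim to press the button.
- sleeve_hole (a point): Centre of the hole in the roof, on the roof's upper face (mid-length of the sleeve, 6 mm above the rail). The hole is 22 mm along y, 18 mm wide. When locked the button stands in it, 3 mm above the roof, with about 2 mm play each way.
- blank: Bystander: plywood blank 70 x 120 x 18 mm lying on the jig's board on the +x side of the rail. Origin: centre of its underside.
- clamp: Bystander: aluminium hold-down bar 120 x 28 mm with a black knob, 46 mm high. Origin: centre of its underside.
- cup: Bystander: grey cup, 72 mm across, 80 mm high. Origin: centre of its underside.
- wrench: Bystander: steel wrench lying flat.
- brush: Bystander: bench brush lying flat.
- collar: Bystander: black ring 60 mm across, 30 mm high. Origin: centre of its underside.
- offcut: Bystander: dark wood offcut 100 x 80 x 25 mm. Origin: centre of its underside.

How it is judged (in metres and radians):
On the way, in this order (a step that is already met when the one before it is completed fails the run):
1. a fingertip holds the button down (at least 6.5 mm of its 9 mm) while the sleeve's front edge is at least 2 mm over it (value of joint button above 0.0065 m and contact force between the fingers and button above 1 N and y of sleeve_hole in the frame of button between -0.03 and -0.006 m), for 0.05 s.
2. the button has popped up through the sleeve's hole (value of joint button below 0.0015 m and horizontal distance between sleeve_hole and button below 0.004 m), for 0.2 s.
At the end, for the whole second after the job is handed in: The sleeve sits on the rail at rest with its hole over the button (centres within 4 mm seen from above, sleeve along the rail within 0.1 rad) and the button fully out through the hole (pressed by less than 1.5 mm); sleeve let go (all of step 2 and angle between the y axis of sleeve and the y axis of jig, either way round below 0.1 rad and linear speed of sleeve below 0.01 m/s); the robot touches nothing.
It fails at once if the sleeve is rammed against the button (over 22 N between them) (contact force between sleeve and button above 22 N).
It fails at once if the fingers press on the rail or the button with more than 35 N (contact force between the fingers and jig above 35 N or contact force between the fingers and button above 35 N).
It fails at once if a bystander is shifted by more than 40 mm (distance of any of blank, clamp, cup, wrench, brush, collar, offcut from where it was at the start of the episode above 0.04 m).
It also fails if it takes over 48 s, if anything falls off the work surface, if the arm or the gripper's body presses on something with over 40 N, if the wrist force passes 120 N, or if a joint passes its speed limit or range.

## Working session

There is one attempt and no reset: what is moved stays moved. The work goes in short steps, Python scripts to look and compute and a tool call to move; the robot and the scene stay as the last step left them, time stands still between calls to the robot, and variables do not carry over. Pictures are saved under pics/ and viewed, and the job is handed in when it is done.

Besides the shell and the picture viewer there is one more tool, called after "Emit:" as name([rows], argument=value, ...), one row to a line, values as JSON. arm_command: Moves the arm, as the interface text tells. Its arguments: {"type":"object","properties":{"targets":{"type":"array"},"fingers":{"type":"number"},"squeeze":{"type":"number"}},"required":["targets"]}

```bash
ls; mkdir -p pics; python3 - <<'E'
from rig import r
import cv2
print(r.sense())
for n in ("side","top","wrist"):
    f=r.grab_frame(n); cv2.imwrite(f"pics/a_{n}.png",f["image"])
    print(n,{k:v for k,v in f.items() if k!="image"})
E
```

```text
pics
{'clock': 0.0, 'qpos': array([ 1.16359403e+00,  3.53665446e-01,  1.63413321e+00, -1.04670598e-05,
        1.15518047e+00, -2.45515313e-03]), 'qvel': array([-0.00055291,  0.00051261, -0.00095991, -0.00057306, -0.00011581,
        0.00010453]), 'joint_efforts': array([ 5.55057159e-05, -6.05258560e+01, -3.42053962e+01, -2.08404740e-04,
        9.77464282e-03, -2.08419556e-05]), 'eef_pos': array([245.96500553, 574.05476951, 230.55126612]), 'tcp_rot': array([3.14158649e+00, 1.38648518e-03, 1.16605342e+00]), 'contact_force': array([-0.22144686, -0.29286321,  0.01667197]), 'wrist_torque': array([ 0.02558857, -0.02070318, -0.02724274]), 'opening': 1.0000314472430838}
side {'fx': 567.2269360415488, 'fy': 567.2269360415488, 'cx': 315.9303175236727, 'cy': 246.6146114862668, 'k1': 0.016370803704499507, 'xyz': array([  -38.30023895, -1337.65919824,   935.81008371]), 'orientation': array([-2.08083652e+00,  9.38540738e-04, -4.09165716e-01])}
top {'fx': 508.81273404467265, 'fy': 508.81273404467265, 'cx': 318.3040789330257, 'cy': 236.16805944307887, 'k1': 0.02691933519569325, 'xyz': array([ 374.07649306,    7.96909299, 1361.86427029]), 'orientation': array([-3.03111104,  0.00356365, -1.59416347])}
wrist {'fx': 362.1205167293596, 'fy': 362.1205167293596, 'cx': 318.59398980016346, 'cy': 239.873319561584, 'k1': 0.0019992075355893253, 'xyz': array([174.62190716, 605.97039714, 374.0113298 ]), 'orientation': array([2.82848929e+00, 1.03602629e-03, 1.16523816e+00])}
```

View pics/a_side.png

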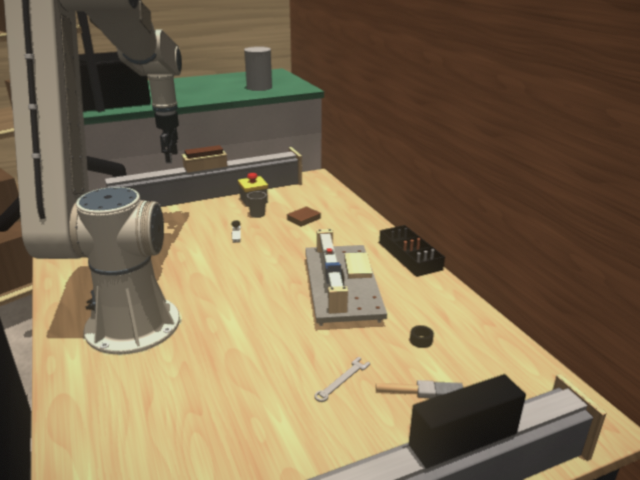

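View pics/a_top.png

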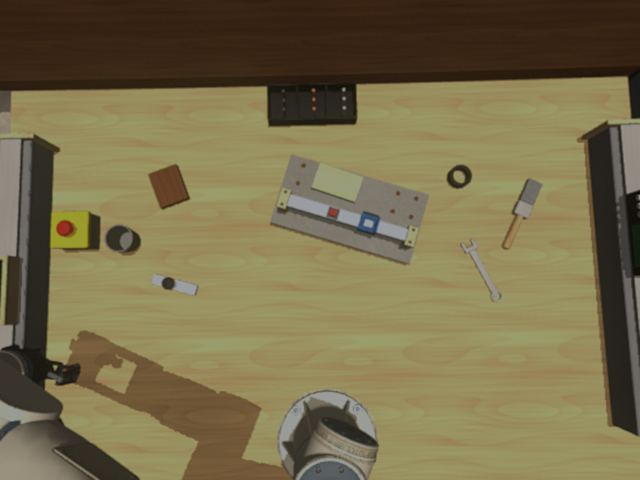

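View pics/a_wrist.png

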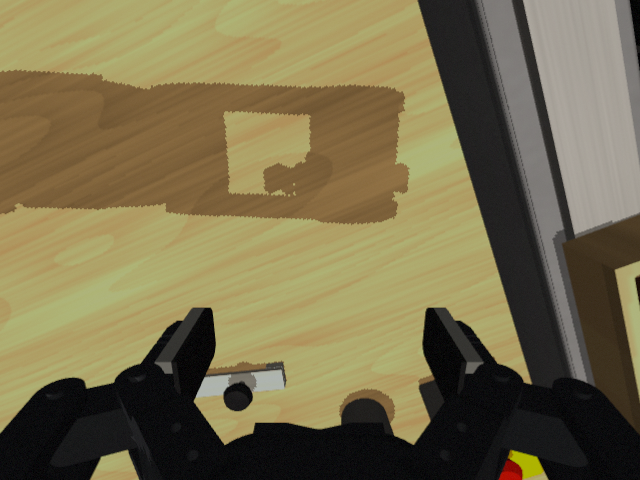

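Side and top views show the jig: the rail runs from the block at (284,199) to (411,236) in the top view. The red button is near (333,213), and the blue sleeve is near (368,223). The blank is on the far (+x) side.

```bash
cat > h.py <<'E'
import numpy as np, cv2
from scipy.spatial.transform import Rotation as R
from scipy.optimize import least_squares
def ray(f,p):
    p=np.array(p,float).reshape(-1,2)
    d=np.c_[(p[:,0]-f["cx"])/f["fx"],(p[:,1]-f["cy"])/f["fy"]]
    u=d.copy()
    for _ in range(20): u=d/(1+f["k1"]*(u**2).sum(1,keepdims=True))
    v=np.c_[u,np.ones(len(u))]
    return np.array(f["xyz"]),v@R.from_euler('xyz',f["orientation"]).as_matrix().T
def plane(f,p,z):
    c,d=ray(f,p); return c+d*((z-c[2])/d[:,2])[:,None]
def tri(obs):
    A=np.zeros((3,3));b=np.zeros(3)
    for f,p in obs:
        c,d=ray(f,p); d=d[0]/np.linalg.norm(d[0]); P=np.eye(3)-np.outer(d,d); A+=P;b+=P@c
    x=np.linalg.solve(A,b)
    res=[np.linalg.norm(np.cross(x-ray(f,p)[0],ray(f,p)[1][0]/np.linalg.norm(ray(f,p)[1][0]))) for f,p in obs]
    return x,res
def proj(f,X):
    c=(np.asarray(X)-f["xyz"])@R.from_euler('xyz',f["orientation"]).as_matrix()
    u=c[...,:2]/c[...,2:]; u=u*(1+f["k1"]*(u**2).sum(-1,keepdims=True))
    return u*f["fx"]+[f["cx"],f["cy"]]
def blobs(img,lo,hi,amin=8,roi=None):
    hsv=cv2.cvtColor(img,cv2.COLOR_BGR2HSV); m=cv2.inRange(hsv,lo,hi)
    if lo[0]==0: m|=cv2.inRange(hsv,(172,lo[1],lo[2]),(180,255,255))
    n,l,s,c=cv2.connectedComponentsWithStats(m)
    return [(s[i],c[i].round(1)) for i in range(1,n) if s[i,4]>=amin]
RED=((0,140,60),(7,255,255)); BLUE=((100,120,40),(128,255,255))
E
python3 - <<'E'
from h import *; from rig import r
F={n:r.grab_frame(n) for n in("top","side")}
for n in F:
    print(n,"red",blobs(F[n]["image"],*RED)); print("blue",blobs(F[n]["image"],*BLUE))
t=F["top"]
for z in (97,115):
    print(z,plane(t,[(284,199),(411,236),(333,213),(368,223)],z).round(1))
im=cv2.resize(t["image"][140:280,250:450],None,fx=4,fy=4,interpolation=3);cv2.imwrite("pics/b_top.png",im)
im=cv2.resize(F["side"]["image"][220:330,290:400],None,fx=5,fy=5,interpolation=3);cv2.imwrite("pics/b_side.png",im)
E
```

```text
top red [(array([329, 209,   8,   7,  41], dtype=int32), array([332.8, 212.2])), (array([ 57, 221,  16,  14, 169], dtype=int32), array([ 64.2, 227.8]))]
blue [(array([358, 214,  21,  19, 160], dtype=int32), array([368. , 222.9]))]
side red [(array([247, 173,  10,   8,  55], dtype=int32), array([251.7, 175.8])), (array([327, 249,   5,   3,  12], dtype=int32), array([329.2, 250.1]))]
blue []
97 [[ 610.8   93.5   97. ]
 [ 509.4 -222.2   97. ]
 [ 572.2  -29.1   97. ]
 [ 544.7 -116.1   97. ]]
115 [[ 607.4   92.3  115. ]
 [ 507.5 -219.   115. ]
 [ 569.3  -28.6  115. ]
 [ 542.3 -114.4  115. ]]
```

View pics/b_top.png

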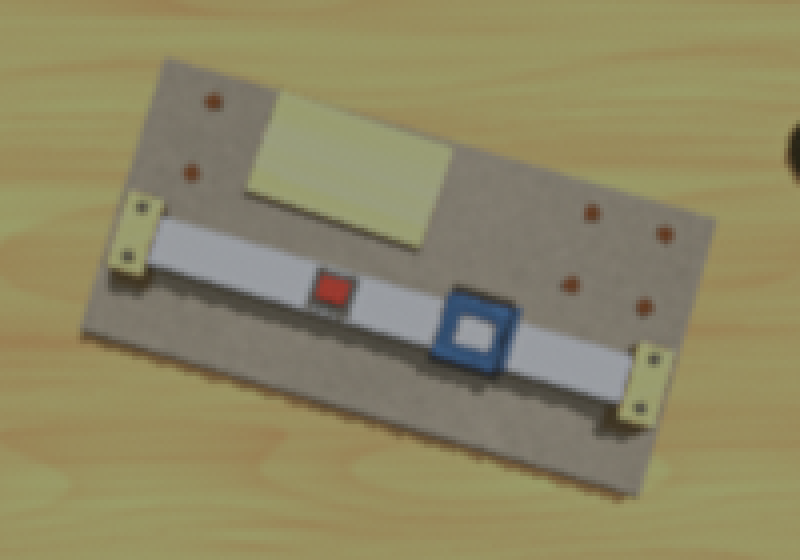

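View pics/b_side.png

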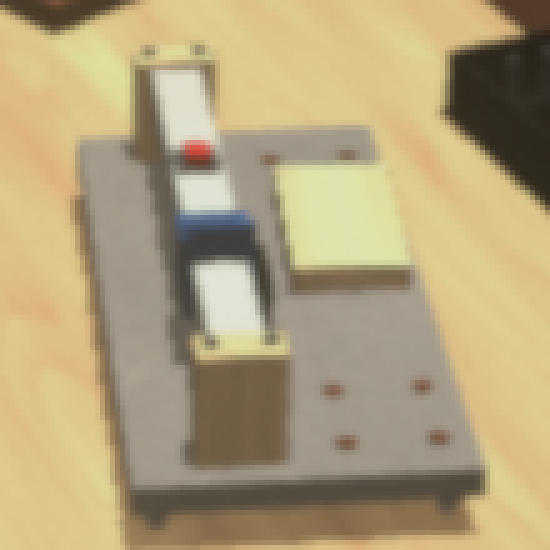

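Emit:
arm_command([
  [-0.0235, 0.0269, -0.001, 0, 0, 0],
  [-0.0235, 0.0269, -0.001, 0, 0, 0],
  [-0.0235, 0.0269, -0.001, 0, 0, 0],
  [-0.0235, 0.0269, -0.001, 0, 0, 0],
  [-0.0235, 0.0269, -0.001, 0, 0, 0],
  [-0.0235, 0.0269, -0.001, 0, 0, 0],
  [-0.0235, 0.0269, -0.001, 0, 0, 0],
  [-0.0235, 0.0269, -0.001, 0, 0, 0],
  [-0.0235, 0.0269, -0.001, 0, 0, 0],
  [-0.0235, 0.0269, -0.001, 0, 0, 0],
  [-0.0235, 0.0269, -0.001, 0, 0, 0],
  [-0.0235, 0.0269, -0.001, 0, 0, 0],
  [-0.0235, 0.0269, -0.001, 0, 0, 0],
  [-0.0235, 0.0269, -0.001, 0, 0, 0],
  [-0.0235, 0.0269, -0.001, 0, 0, 0],
  [-0.0235, 0.0269, -0.001, 0, 0, 0],
  [-0.0235, 0.0269, -0.001, 0, 0, 0],
  [-0.0235, 0.0269, -0.001, 0, 0, 0],
  [-0.0235, 0.0269, -0.001, 0, 0, 0],
  [-0.0235, 0.0269, -0.001, 0, 0, 0],
], fingers=0.054)

```text
clock: 1.92
eef_pos: [556.0, -71.3, 251.4]
tcp_rot: [3.142, -0.0, 1.166]
contact_force: [1.7, 1.1, 0.2]
opening: 0.632
```

Emit:
arm_command([
  [0, 0, 0, 0, 0, -0.05],
  [0, 0, 0, 0, 0, -0.045],
  [0, 0, 0, 0, 0, 0],
  [0, 0, 0, 0, 0, 0],
  [0, 0, 0, 0, 0, 0],
])

```text
clock: 2.33
eef_pos: [555.4, -69.1, 251.2]
tcp_rot: [-3.141, 0.0, 1.26]
contact_force: [-0.4, -0.1, 0.2]
opening: 0.633
```

```bash
python3 - <<'E'
from h import *; from rig import r
s=r.sense(); print(s["clock"],s["eef_pos"],s["tcp_rot"],s["opening"],s["contact_force"])
f=r.grab_frame("wrist");cv2.imwrite("pics/c_w.png",f["image"])
import pickle; pickle.dump(f,open("c_w.pkl","wb"))
print(f["xyz"],f["orientation"])
print(blobs(f["image"],*RED),blobs(f["image"],*BLUE,amin=50))
E
```

```text
2.3333 [555.39338801 -69.11279202 251.24814759] [-3.14142010e+00  5.03810942e-05  1.25998888e+00] 0.6326902587227202 [-0.39312138 -0.05876517  0.24108146]
[481.39622361 -44.37654272 394.64857709] [ 2.82857667e+00 -3.03002704e-04  1.25921458e+00]
[(array([364, 221,  24,  20, 441], dtype=int32), array([375.4, 230. ]))] [(array([ 231,  199,   60,   56, 2027], dtype=int32), array([264.1, 228.3])), (array([225, 210,  11,  51, 369], dtype=int32), array([229.9, 235. ]))]
```

View pics/c_w.png

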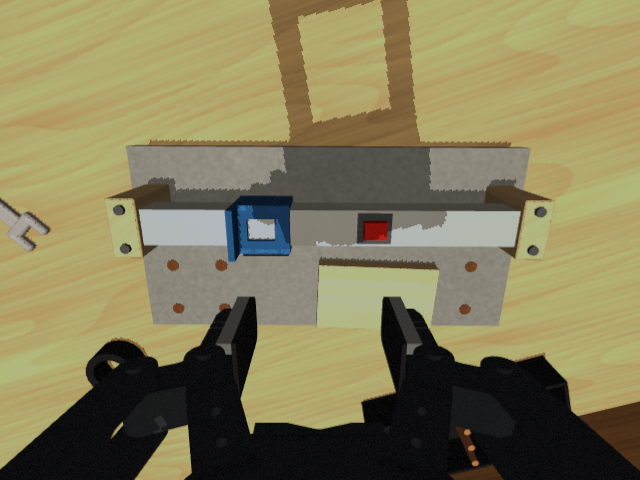

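```bash
python3 - <<'E'
from h import *; import pickle
f=pickle.load(open("c_w.pkl","rb")); im=f["image"]
a=cv2.resize(im[190:270,95:195],None,fx=8,fy=8,interpolation=0)
b=cv2.resize(im[190:270,465:565],None,fx=8,fy=8,interpolation=0)
cv2.imwrite("pics/d1.png",np.vstack([cv2.resize(a,(740,592//2*1)),cv2.resize(b,(740,296))]) if 0 else cv2.resize(np.vstack([a[:,:],b]),(400,640))[:600])
c=cv2.resize(im[190:270,220:300],None,fx=7,fy=7,interpolation=0)
cv2.imwrite("pics/d2.png",cv2.resize(im[190:265,220:400],None,fx=4.4,fy=4.4,interpolation=0))
cv2.imwrite("pics/d3.png",np.hstack([cv2.resize(im[195:265,100:170],None,fx=5.5,fy=5.5,interpolation=0),cv2.resize(im[195:265,490:560],None,fx=5.5,fy=5.5,interpolation=0)]))
E
```

```text
(no output)
```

View pics/d3.png

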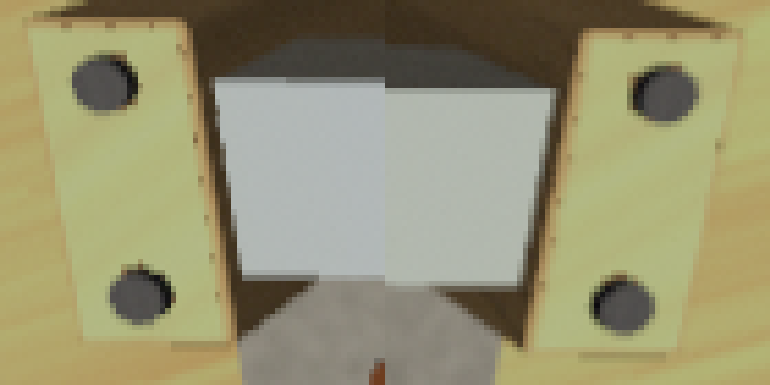

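View pics/d2.png

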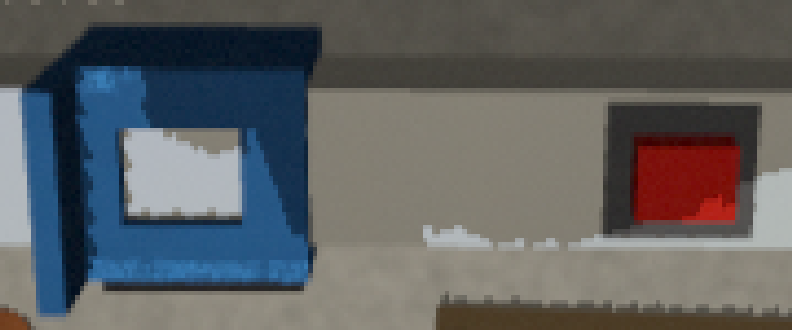

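```bash
cat > m.py <<'E'
from h import *; import pickle
f=pickle.load(open("c_w.pkl","rb"))
p=np.array([(139.1,209.2),(144.2,245.4),(521.1,211.2),(514.5,247)])-.5
for z in (97,101,103,105,107,109,111,113,115):
    q=plane(f,p,z)
    L=[np.linalg.norm(q[2]-q[0]),np.linalg.norm(q[3]-q[1]),np.linalg.norm(q[0]-q[1]),np.linalg.norm(q[2]-q[3])]
    d=(q[2]+q[3]-q[0]-q[1]); o=q.mean(0)
    print(z,np.round(L,1),"o",o.round(1),"yaw",np.arctan2(-d[0],d[1]).round(4))
E
python3 m.py
```

```text
97 [321.2 321.4  32.1  31.9] o [565.8 -61.8  97. ] yaw -0.3166
101 [316.9 317.1  31.7  31.4] o [564.7 -61.5 101. ] yaw -0.3166
103 [314.7 315.   31.5  31.2] o [564.1 -61.4 103. ] yaw -0.3166
105 [312.6 312.8  31.2  31. ] o [563.5 -61.3 105. ] yaw -0.3166
107 [310.4 310.6  31.   30.8] o [563.  -61.2 107. ] yaw -0.3166
109 [308.3 308.5  30.8  30.6] o [562.4 -61.1 109. ] yaw -0.3166
111 [306.1 306.3  30.6  30.4] o [561.8 -61.  111. ] yaw -0.3166
113 [303.9 304.2  30.4  30.1] o [561.3 -60.8 113. ] yaw -0.3166
115 [301.8 302.   30.2  29.9] o [560.7 -60.7 115. ] yaw -0.3166
```

```bash
python3 - <<'E'
from h import *; import pickle
from rig import r
f=pickle.load(open("c_w.pkl","rb"))
zr=111.2; o=np.array([561.8,-61.,zr]); Y=-.3166
M=R.from_euler('z',Y).as_matrix()
J=lambda p,h:((plane(f,np.array(p)-.5,zr+h)-o)@M).round(1)
k=lambda a:[(220+x/4.4,190+y/4.4) for x,y in a]
print("button top",J(k([(634,147),(740,147),(634,221),(738,221)]),9))
print("recess",J(k([(608,104),(760,104),(604,236),(752,236)]),0))
print("hole",J(k([(122,128),(243,128),(122,215),(243,215)]),6))
print("rim",J(k([(311,80),(311,240)]),6))
print("tab top",J(k([(24,90),(40,315),(52,90),(68,315)]),24))
b=M@[0,0,0]
s=r.sense();print("tcp in jig",(np.array(s["eef_pos"])-o)@M)
# wrist cam vs finger tips
for y in(-27,27): print("finger px",proj(f,s["eef_pos"]+R.from_euler('xyz',s["tcp_rot"]).apply([y,0,0])))
t=r.grab_frame("top");sd=r.grab_frame("side")
print(tri([(t,(332.8,212.2)),(sd,(329.2,250.1))]))
E
```

```text
button top [[-6.9 26.5  9. ]
 [-7.  45.4  9. ]
 [ 6.9 27.1  9. ]
 [ 6.9 46.   9. ]]
recess [[-12.6  22.6  -0. ]
 [-12.7  50.4  -0. ]
 [ 12.8  22.8  -0. ]
 [ 12.7  50.6  -0. ]]
hole [[ -9.2 -65.2   6. ]
 [ -9.3 -43.5   6. ]
 [  7.2 -66.1   6. ]
 [  7.1 -44.    6. ]]
rim [[-18.2 -31.1   6. ]
 [ 11.9 -31.6   6. ]]
tab top [[-20.3 -77.5  24. ]
 [ 19.8 -77.7  24. ]
 [-20.4 -72.8  24. ]
 [ 19.8 -72.8  24. ]]
tcp in jig [ -3.55187697  -9.61930278 140.13583119]
finger px [255.77301412 307.93598309]
finger px [377.71748664 307.78690311]
(array([571.11137754, -28.08019471, 116.34072534]), [np.float64(0.029340934971036632), np.float64(0.029340934971213876)])
```

Measured in the jig frame, the rail top is at z≈111, the button at y≈+36, and the sleeve spans −77.6 to −31.6. The sizes I measured match the given ones. Next I'll move over the sleeve.

Emit:
arm_command([
  [-0.016, 0.0012, 0, 0, 0, 0.006],
  [-0.016, 0.0012, 0.01, 0, 0, 0],
  [-0.0164, 0.0011, 0.02, 0, 0, 0],
  [0, 0, 0.03, 0, 0, 0],
  [0, 0, 0.025, 0, 0, 0],
  [0, 0, 0.015, 0, 0, 0],
  [0, 0, 0, 0, 0, 0],
  [0, 0, 0, 0, 0, 0],
  [0, 0, 0, 0, 0, 0],
])

```text
clock: 3.23
eef_pos: [544.8, -116.5, 152.4]
tcp_rot: [3.14, -0.0, 1.255]
contact_force: [-0.4, -0.8, -0.7]
opening: 0.629
```

```bash
cat >> h.py <<'E'
zr=111.2; o=np.array([561.8,-61.,zr]); YAW=-.3166; M=R.from_euler('z',YAW).as_matrix()
def st(r):
    s=r.sense(); print("t",round(s["clock"],2),"tcp jig",((s["eef_pos"]-o)@M).round(2),"F jig",(s["contact_force"]@M).round(2),"op",round(s["opening"],3),"yaw err",round(s["tcp_rot"][2]-np.pi/2-YAW,4))
E
python3 - <<'E'
from h import *; from rig import r
st(r)
f=r.grab_frame("wrist");cv2.imwrite("pics/e_w.png",f["image"])
E
```

```text
t 3.23 tcp jig [  1.07 -58.01  41.22] F jig [-0.07 -0.91 -0.66] op 0.629 yaw err 0.001
```

View pics/e_w.png

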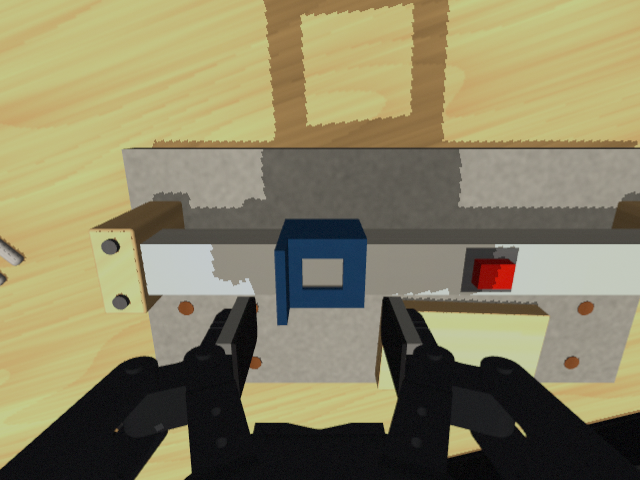

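Emit:
arm_command([
  [0.003, -0.001, 0.005, 0, 0, 0],
  [0, 0, 0.008, 0, 0, 0],
  [0, 0, 0.008, 0, 0, 0],
  [0, 0, 0.008, 0, 0, 0],
  [0, 0, 0, 0, 0, 0],
  [0, 0, 0, 0, 0, 0],
])

```text
clock: 3.78
eef_pos: [543.3, -113.3, 121.4]
tcp_rot: [-3.14, 0.0, 1.255]
contact_force: [-1.0, 0.0, 0.1]
opening: 0.631
```

```bash
python3 - <<'E'
from h import *; from rig import r
st(r)
f=r.grab_frame("wrist");cv2.imwrite("pics/f_w.png",f["image"])
f=r.grab_frame("side");cv2.imwrite("pics/f_s.png",cv2.resize(f["image"][200:330,270:400],None,fx=4.5,fy=4.5,interpolation=3))
E
```

```text
t 3.78 tcp jig [ -1.26 -55.41  10.2 ] F jig [-0.92 -0.29  0.11] op 0.631 yaw err 0.0008
```

View pics/f_w.png

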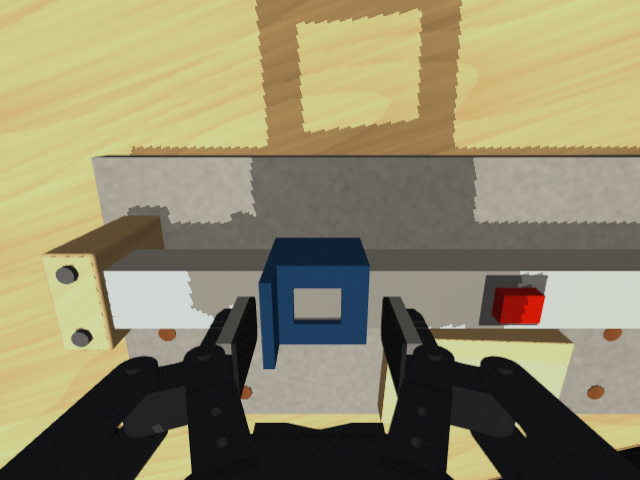

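View pics/f_s.png

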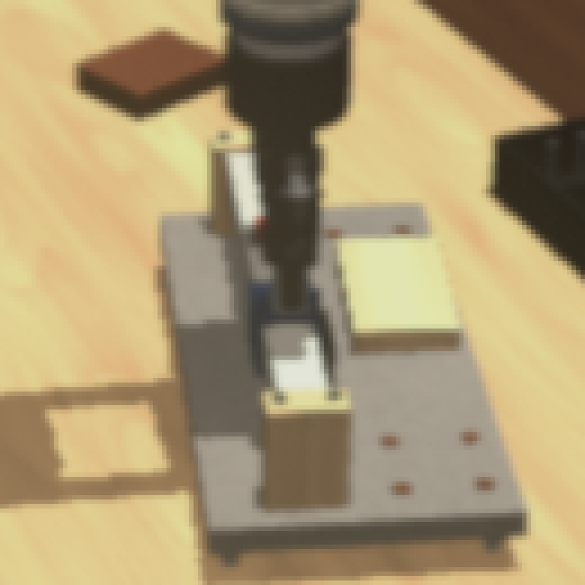

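The fingers straddle the sleeve, clear on both sides. Now I'll feel for the rail in small steps.

Emit:
arm_command([
  [0, 0.001, 0.002, 0, 0, 0],
  [0, 0, 0.002, 0, 0, 0],
  [0, 0, 0.002, 0, 0, 0],
  [0, 0, 0, 0, 0, 0],
  [0, 0, 0, 0, 0, 0],
])

```text
clock: 4.3
eef_pos: [544.8, -113.7, 116.2]
tcp_rot: [-3.141, 0.0, 1.255]
contact_force: [-0.2, 0.3, -0.4]
opening: 0.635
```

Emit:
arm_command([
  [0, 0, 0.001, 0, 0, 0],
  [0, 0, 0.001, 0, 0, 0],
  [0, 0, 0, 0, 0, 0],
  [0, 0, 0, 0, 0, 0],
])

```text
clock: 4.63
eef_pos: [544.8, -113.6, 114.2]
tcp_rot: [-3.141, 0.0, 1.255]
contact_force: [0.1, -1.1, 0.5]
opening: 0.632
```

Emit:
arm_command([
  [0, 0, 0.001, 0, 0, 0],
  [0, 0, 0, 0, 0, 0],
  [0, 0, 0, 0, 0, 0],
])

```text
clock: 4.88
eef_pos: [544.9, -113.7, 113.3]
tcp_rot: [-3.142, -0.0, 1.255]
contact_force: [0.4, 0.0, -0.6]
opening: 0.629
```

Emit:
arm_command([
  [0, 0, 0.001, 0, 0, 0],
  [0, 0, 0, 0, 0, 0],
  [0, 0, 0, 0, 0, 0],
])

```text
clock: 5.13
eef_pos: [544.8, -113.7, 112.2]
tcp_rot: [-3.141, 0.0, 1.255]
contact_force: [0.1, 0.2, 0.4]
opening: 0.634
```

Emit:
arm_command([
  [0, 0, 0.001, 0, 0, 0],
  [0, 0, 0, 0, 0, 0],
  [0, 0, 0, 0, 0, 0],
])

```text
clock: 5.38
eef_pos: [544.8, -113.7, 111.2]
tcp_rot: [-3.142, 0.0, 1.255]
contact_force: [0.6, -0.1, -0.1]
opening: 0.632
```

Emit:
arm_command([
  [0, 0, 0.0007, 0, 0, 0],
  [0, 0, 0, 0, 0, 0],
  [0, 0, 0, 0, 0, 0],
])

```text
clock: 5.63
eef_pos: [544.9, -113.7, 110.5]
tcp_rot: [-3.142, -0.0, 1.255]
contact_force: [0.6, 0.2, 0.4]
opening: 0.628
```

Emit:
arm_command([
  [0, 0, 0.0007, 0, 0, 0],
  [0, 0, 0, 0, 0, 0],
  [0, 0, 0, 0, 0, 0],
])

```text
clock: 5.88
eef_pos: [544.9, -113.7, 109.9]
tcp_rot: [-3.142, 0.0, 1.255]
contact_force: [-0.7, 0.2, -0.6]
opening: 0.626
```

Emit:
arm_command([
  [0, 0, 0.0007, 0, 0, 0],
  [0, 0, 0, 0, 0, 0],
  [0, 0, 0, 0, 0, 0],
])

```text
clock: 6.13
eef_pos: [544.9, -113.7, 109.2]
tcp_rot: [-3.142, 0.0, 1.255]
contact_force: [-0.2, 0.0, -0.3]
opening: 0.633
```

Emit:
arm_command([
  [0, 0, 0.0007, 0, 0, 0],
  [0, 0, 0, 0, 0, 0],
  [0, 0, 0, 0, 0, 0],
])

```text
clock: 6.38
eef_pos: [544.9, -113.7, 108.4]
tcp_rot: [-3.142, 0.0, 1.255]
contact_force: [-0.3, 0.1, -0.3]
opening: 0.636
```

```bash
python3 - <<'E'
from h import *; from rig import r
st(r)
f=r.grab_frame("wrist");cv2.imwrite("pics/g_w.png",cv2.resize(f["image"][220:360,180:420],None,fx=3,fy=3,interpolation=3))
E
```

```text
t 6.38 tcp jig [  0.3  -55.32  -2.76] F jig [-0.35  0.02 -0.33] op 0.636 yaw err 0.0008
```

View pics/g_w.png

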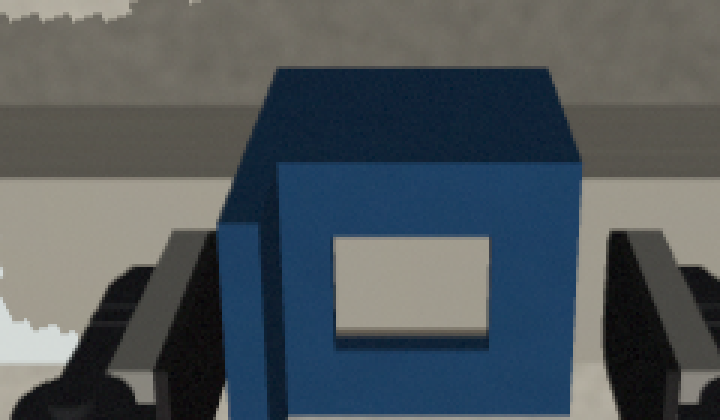

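The tips are beside the sleeve and just above the rail, with gaps on both sides. No contact yet, since the pads are retracted. I'll keep going down.

Emit:
arm_command([
  [0, 0, 0.0007, 0, 0, 0],
  [0, 0, 0, 0, 0, 0],
  [0, 0, 0, 0, 0, 0],
])

```text
clock: 6.68
eef_pos: [544.8, -113.7, 107.7]
tcp_rot: [-3.141, -0.0, 1.255]
contact_force: [0.1, -0.4, -0.1]
opening: 0.63
```

Emit:
arm_command([
  [0, 0, 0.0007, 0, 0, 0],
  [0, 0, 0, 0, 0, 0],
  [0, 0, 0, 0, 0, 0],
])

```text
clock: 6.93
eef_pos: [544.9, -113.7, 107.0]
tcp_rot: [-3.141, 0.0, 1.255]
contact_force: [0.2, -0.8, 0.6]
opening: 0.629
```

Emit:
arm_command([
  [0, 0, 0.0007, 0, 0, 0],
  [0, 0, 0, 0, 0, 0],
  [0, 0, 0, 0, 0, 0],
])

```text
clock: 7.18
eef_pos: [544.9, -113.7, 106.9]
tcp_rot: [3.141, -0.0, 1.255]
contact_force: [-1.2, 0.9, 6.1]
opening: 0.632
```

Rail contact is at TCP z≈106.9 with a stiffness of about 10 N/mm. Next I'll lift the tips 12.5 mm, clear of the button, and slide the sleeve forward.

Emit:
arm_command([
  [0, 0, -0.006, 0, 0, 0],
  [0, 0, -0.0065, 0, 0, 0],
  [0.002, 0, 0, 0, 0, 0],
  [0.003, 0, 0, 0, 0, 0],
  [0.004, 0, 0, 0, 0, 0],
  [0.004, 0, 0, 0, 0, 0],
  [0.004, 0, 0, 0, 0, 0],
  [0.004, 0, 0, 0, 0, 0],
  [0.004, 0, 0, 0, 0, 0],
  [0.004, 0, 0, 0, 0, 0],
  [0.004, 0, 0, 0, 0, 0],
  [0.004, 0, 0, 0, 0, 0],
  [0.004, 0, 0, 0, 0, 0],
  [0.004, 0, 0, 0, 0, 0],
  [0.003, 0, 0, 0, 0, 0],
  [0.002, 0, 0, 0, 0, 0],
  [0.002, 0, 0, 0, 0, 0],
  [0.001, 0, 0, 0, 0, 0],
  [0, 0, 0, 0, 0, 0],
  [0, 0, 0, 0, 0, 0],
])

```text
clock: 8.85
eef_pos: [561.5, -63.2, 119.0]
tcp_rot: [3.141, -0.0, 1.255]
contact_force: [-0.2, -0.3, -0.3]
opening: 0.631
```

```bash
python3 - <<'E'
from h import *; from rig import r
st(r)
f=r.grab_frame("wrist");cv2.imwrite("pics/h_w.png",f["image"])
cv2.imwrite("pics/h_w2.png",cv2.resize(f["image"][220:380,200:460],None,fx=3,fy=3,interpolation=3))
import pickle; pickle.dump(f,open("h_w.pkl","wb"))
E
```

```text
t 8.85 tcp jig [ 0.38 -2.19  7.76] F jig [-0.1  -0.35 -0.32] op 0.631 yaw err 0.0008
```

View pics/h_w2.png

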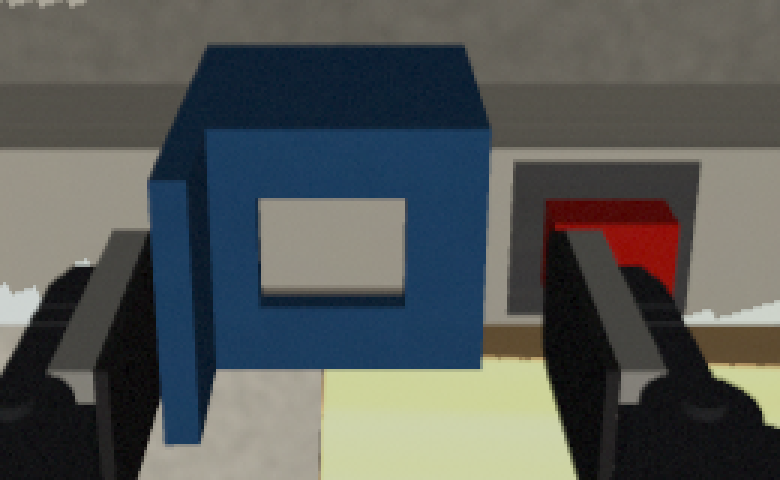

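```bash
python3 - <<'E'
from h import *; import pickle
f=pickle.load(open("h_w.pkl","rb"))
k=lambda a,h:((plane(f,np.array([(200+x/3,220+y/3) for x,y in a])-.5,zr+h)-o)@M).round(1)
print("rim",k([(490,128),(481,368)],6));print("tab",k([(149,180),(164,443)],24))
print("hole",k([(258,198),(405,198),(258,290),(405,290)],6))
print("recess",k([(513,162),(508,314),(700,162),(687,312)],0))
print("btn back top",k([(678,223),(675,290)],9)); print("btn far edge",k([(545,200)],0),k([(545,222)],9))
E
```

```text
rim [[-20.6  17.7   6. ]
 [ 19.2  17.8   6. ]]
tab [[-20.6 -27.9  24. ]
 [ 19.2 -28.1  24. ]]
hole [[ -9.6 -15.8   6. ]
 [ -9.6   5.7   6. ]
 [  5.6 -16.3   6. ]
 [  5.6   5.9   6. ]]
recess [[-12.8  22.2  -0. ]
 [ 13.3  22.5  -0. ]
 [-12.7  50.4  -0. ]
 [ 12.9  50.8  -0. ]]
btn back top [[-7.1 45.   9. ]
 [ 3.9 45.6  9. ]]
btn far edge [[-6.5 27.3 -0. ]] [[-7.2 25.8  9. ]]
```

Emit:
arm_command([
  [0.002, -0.0004, 0, 0, 0, 0],
  [0.002, 0, 0, 0, 0, 0],
  [0.0015, 0, 0, 0, 0, 0],
  [0.001, 0, 0, 0, 0, 0],
  [0, 0, 0, 0, 0, 0],
  [0, 0, 0, 0, 0, 0],
])

```text
clock: 9.4
eef_pos: [563.1, -56.8, 118.9]
tcp_rot: [3.142, -0.0, 1.255]
contact_force: [-1.0, 0.1, -1.2]
opening: 0.633
```

Emit:
arm_command([
  [0, 0, 0.002, 0, 0, 0],
  [0, 0, 0.002, 0, 0, 0],
  [0, 0, 0.001, 0, 0, 0],
  [0, 0, 0, 0, 0, 0],
  [0, 0, 0, 0, 0, 0],
])

```text
clock: 9.82
eef_pos: [563.2, -56.9, 114.0]
tcp_rot: [3.141, -0.0, 1.255]
contact_force: [-0.3, 1.4, 3.1]
opening: 0.63
```

Emit:
arm_command([
  [0, 0, 0.001, 0, 0, 0],
  [0, 0, 0.001, 0, 0, 0],
  [0, 0, 0.001, 0, 0, 0],
  [0, 0, 0.001, 0, 0, 0],
  [0, 0, 0, 0, 0, 0],
  [0, 0, 0, 0, 0, 0],
])

```text
clock: 10.32
eef_pos: [563.2, -56.9, 110.0]
tcp_rot: [3.141, -0.0, 1.255]
contact_force: [0.9, 1.9, 4.5]
opening: 0.632
```

Emit:
arm_command([
  [0, 0, 0.001, 0, 0, 0],
  [0, 0, 0.001, 0, 0, 0],
  [0, 0, 0.001, 0, 0, 0],
  [0, 0, 0, 0, 0, 0],
  [0, 0, 0, 0, 0, 0],
  [0, 0, 0, 0, 0, 0],
])

```text
clock: 10.82
eef_pos: [563.2, -57.0, 107.0]
tcp_rot: [3.141, -0.0, 1.255]
contact_force: [1.0, 1.8, 4.9]
opening: 0.631
```

```bash
python3 - <<'E'
from h import *; from rig import r
st(r)
f=r.grab_frame("wrist")
cv2.imwrite("pics/i_w2.png",cv2.resize(f["image"][220:380,200:460],None,fx=3,fy=3,interpolation=3))
import pickle; pickle.dump(f,open("i_w.pkl","wb"))
E
```

```text
t 10.82 tcp jig [ 0.03  4.27 -4.22] F jig [0.44 2.01 4.91] op 0.631 yaw err 0.0007
```

View pics/i_w2.png

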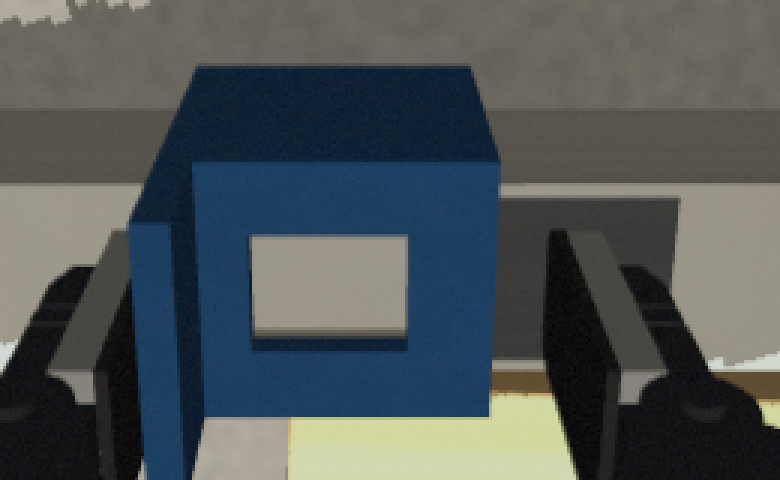

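Button is flush under the front finger, and the rim is a few mm short of it. Now I'll push slowly.

Emit:
arm_command([
  [0.0004, 0, 0.0002, 0, 0, 0],
  [0.0004, 0, 0, 0, 0, 0],
  [0.0004, 0, 0, 0, 0, 0],
  [0.0004, 0, 0, 0, 0, 0],
  [0.0004, 0, 0, 0, 0, 0],
  [0.0004, 0, 0, 0, 0, 0],
  [0.0004, 0, 0, 0, 0, 0],
  [0.0004, 0, 0, 0, 0, 0],
  [0, 0, 0, 0, 0, 0],
])

```text
clock: 11.62
eef_pos: [563.7, -55.2, 106.9]
tcp_rot: [3.141, 0.002, 1.256]
contact_force: [-2.2, -6.4, 7.5]
opening: 0.631
```

Emit:
arm_command([
  [0.0004, 0, 0, 0, 0, 0],
  [0.0004, 0, 0, 0, 0, 0],
  [0.0004, 0, 0, 0, 0, 0],
  [0.0004, 0, 0, 0, 0, 0],
  [0, 0, 0, 0, 0, 0],
])

```text
clock: 12.03
eef_pos: [564.3, -53.7, 106.9]
tcp_rot: [3.141, 0.002, 1.255]
contact_force: [-1.5, -5.8, 8.2]
opening: 0.631
```

```bash
python3 - <<'E'
from h import *; from rig import r
st(r)
f=r.grab_frame("wrist")
cv2.imwrite("pics/j_w2.png",cv2.resize(f["image"][220:380,200:460],None,fx=3,fy=3,interpolation=3))
E
```

```text
t 12.03 tcp jig [ 0.1   7.67 -4.27] F jig [ 0.39 -5.96  8.21] op 0.631 yaw err 0.0013
```

View pics/j_w2.png

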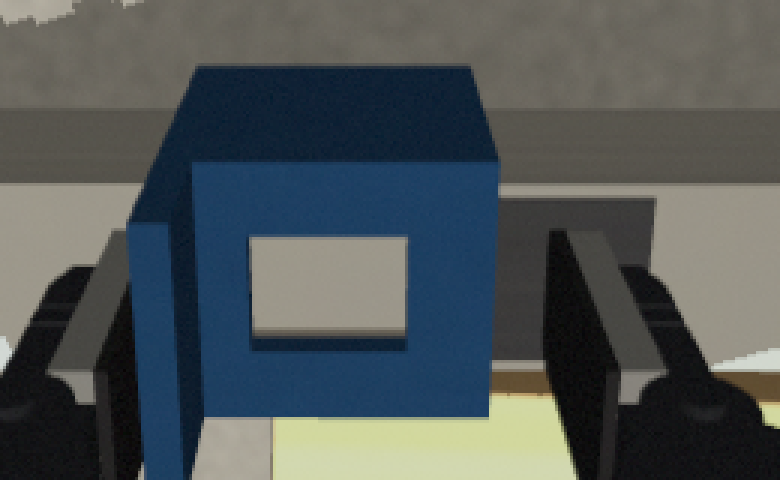

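Emit:
arm_command([
  [0.0004, 0, 0, 0, 0, 0],
  [0.0004, 0, 0, 0, 0, 0],
  [0.0004, 0, 0, 0, 0, 0],
  [0.0004, 0, 0, 0, 0, 0],
  [0, 0, 0, 0, 0, 0],
])

```text
clock: 12.5
eef_pos: [564.8, -52.2, 106.9]
tcp_rot: [3.141, 0.002, 1.256]
contact_force: [-1.7, -6.6, 7.3]
opening: 0.631
```

Emit:
arm_command([
  [0.0004, 0, 0, 0, 0, 0],
  [0.0004, 0, 0, 0, 0, 0],
  [0.0004, 0, 0, 0, 0, 0],
  [0.0004, 0, 0, 0, 0, 0],
  [0.0004, 0, 0, 0, 0, 0],
  [0, 0, 0, 0, 0, 0],
])

```text
clock: 13.0
eef_pos: [565.4, -50.3, 106.9]
tcp_rot: [3.141, 0.002, 1.256]
contact_force: [-2.4, -6.3, 7.7]
opening: 0.631
```

Emit:
arm_command([
  [0.0004, 0, 0, 0, 0, 0],
  [0.0004, 0, 0, 0, 0, 0],
  [0.0004, 0, 0, 0, 0, 0],
  [0.0004, 0, 0, 0, 0, 0],
  [0.0004, 0, 0, 0, 0, 0],
  [0.0004, 0, 0, 0, 0, 0],
  [0, 0, 0, 0, 0, 0],
  [0, 0, 0, 0, 0, 0],
])

```text
clock: 13.67
eef_pos: [566.1, -48.0, 106.9]
tcp_rot: [3.141, 0.002, 1.255]
contact_force: [-2.3, -6.3, 7.7]
opening: 0.631
```

```bash
python3 - <<'E'
from h import *; from rig import r
st(r)
f=r.grab_frame("wrist")
cv2.imwrite("pics/k_w2.png",cv2.resize(f["image"][220:380,200:460],None,fx=3,fy=3,interpolation=3))
E
```

```text
t 13.67 tcp jig [ 0.09 13.69 -4.27] F jig [-0.26 -6.7   7.69] op 0.631 yaw err 0.0013
```

View pics/k_w2.png

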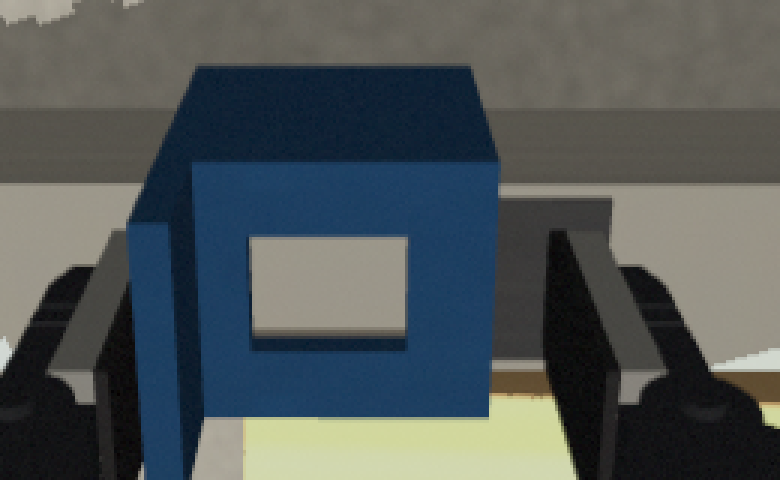

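The rim is about 6 mm over the pressed button and force is steady. I'll push on, easing off the rail once the finger leaves the button.

Emit:
arm_command([
  [0.0006, 0, 0, 0, 0, 0],
  [0.0007, 0, 0, 0, 0, 0],
  [0.0007, 0, 0, 0, 0, 0],
  [0.0008, 0, 0, 0, 0, 0],
  [0.0008, 0, 0, 0, 0, 0],
  [0.0008, 0, 0, 0, 0, 0],
  [0.0008, 0, 0, 0, 0, 0],
  [0.0008, 0, 0, 0, 0, 0],
  [0.0008, 0, 0, 0, 0, 0],
  [0.0008, 0, 0, 0, 0, 0],
  [0.0008, 0, 0, 0, 0, 0],
  [0.0008, 0, 0, 0, 0, 0],
  [0, 0, 0, 0, 0, 0],
  [0, 0, 0, 0, 0, 0],
])

```text
clock: 14.88
eef_pos: [569.0, -39.3, 106.9]
tcp_rot: [3.141, 0.002, 1.256]
contact_force: [-1.8, -6.1, 7.5]
opening: 0.629
```

Emit:
arm_command([
  [0, 0, -0.0005, 0, 0, 0],
  [0, 0, -0.0005, 0, 0, 0],
  [0.0008, 0, 0, 0, 0, 0],
  [0.001, 0, 0, 0, 0, 0],
  [0.001, 0, 0, 0, 0, 0],
  [0.001, 0, 0, 0, 0, 0],
  [0.001, 0, 0, 0, 0, 0],
  [0.001, 0, 0, 0, 0, 0],
  [0.001, 0, 0, 0, 0, 0],
  [0.001, 0, 0, 0, 0, 0],
  [0.001, 0, 0, 0, 0, 0],
  [0.0007, 0, 0, 0, 0, 0],
  [0.0005, 0, 0, 0, 0, 0],
  [0, 0, 0, 0, 0, 0],
])

```text
clock: 16.05
eef_pos: [572.3, -28.3, 107.7]
tcp_rot: [-3.142, -0.0, 1.255]
contact_force: [0.5, -1.3, 0.4]
opening: 0.634
```

```bash
python3 - <<'E'
from h import *; from rig import r
st(r)
f=r.grab_frame("wrist")
cv2.imwrite("pics/l_w2.png",cv2.resize(f["image"][220:380,200:460],None,fx=3,fy=3,interpolation=3))
E
```

```text
t 16.05 tcp jig [-0.21 34.32 -3.51] F jig [ 0.87 -1.07  0.37] op 0.634 yaw err 0.0008
```

View pics/l_w2.png

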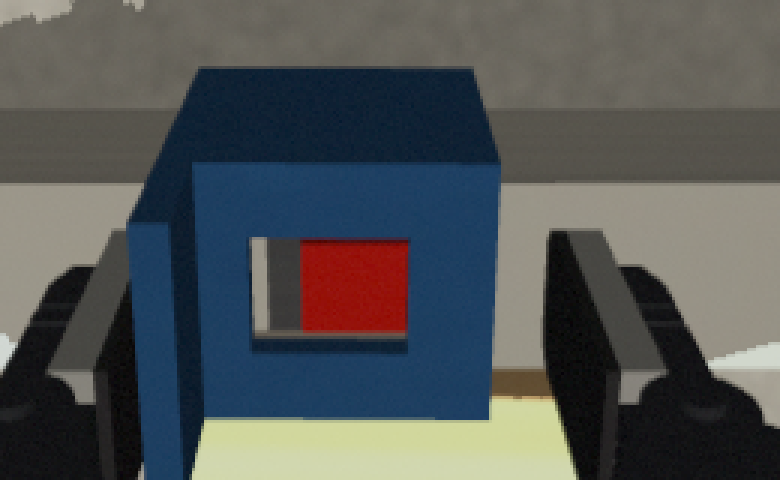

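Emit:
arm_command([
  [0.0005, 0, 0, 0, 0, 0],
  [0.0005, 0, 0, 0, 0, 0],
  [0.0005, 0, 0, 0, 0, 0],
  [0.0005, 0, 0, 0, 0, 0],
  [0.0005, 0, 0, 0, 0, 0],
  [0.0005, 0, 0, 0, 0, 0],
  [0.0004, 0, 0, 0, 0, 0],
  [0, 0, 0, 0, 0, 0],
  [0, 0, 0, 0, 0, 0],
])

```text
clock: 16.85
eef_pos: [573.3, -25.0, 107.6]
tcp_rot: [-3.141, -0.0, 1.255]
contact_force: [-0.4, -0.7, 0.9]
opening: 0.631
```

```bash
python3 - <<'E'
from h import *; from rig import r
st(r)
f=r.grab_frame("wrist")
cv2.imwrite("pics/m_w2.png",cv2.resize(f["image"][220:380,200:460],None,fx=3,fy=3,interpolation=3))
E
```

```text
t 16.85 tcp jig [-0.3  37.8  -3.59] F jig [-0.16 -0.76  0.85] op 0.631 yaw err 0.0008
```

View pics/m_w2.png

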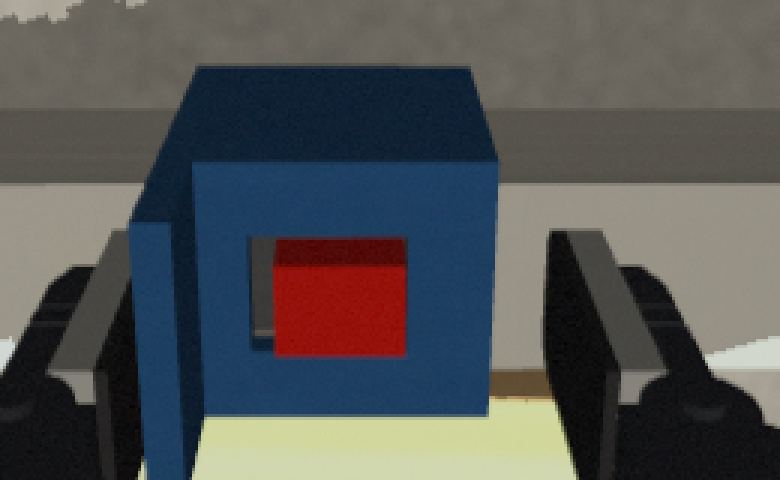

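The button has popped up through the hole. I'll centre the sleeve by 1.2 mm, back the finger off the tab, and lift away.

Emit:
arm_command([
  [0.0004, 0, 0, 0, 0, 0],
  [0.0004, 0, 0, 0, 0, 0],
  [0.0004, 0, 0, 0, 0, 0],
  [0, 0, 0, 0, 0, 0],
  [0, 0, 0, 0, 0, 0],
  [-0.0005, 0, 0, 0, 0, 0],
  [-0.001, 0, 0, 0, 0, 0],
  [-0.0015, 0, 0, 0, 0, 0],
  [0, 0, 0, 0, 0, 0],
  [0, 0, -0.003, 0, 0, 0],
  [0, 0, -0.006, 0, 0, 0],
  [0, 0, -0.01, 0, 0, 0],
  [0, 0, -0.015, 0, 0, 0],
  [0, 0, -0.02, 0, 0, 0],
  [0, 0, -0.02, 0, 0, 0],
  [0, 0, -0.02, 0, 0, 0],
  [0, 0, -0.01, 0, 0, 0],
  [0, 0, 0, 0, 0, 0],
  [0, 0, 0, 0, 0, 0],
  [0, 0, 0, 0, 0, 0],
])

```text
clock: 18.57
eef_pos: [572.2, -26.9, 210.8]
tcp_rot: [-3.14, 0.0, 1.255]
contact_force: [1.6, 0.1, -0.2]
opening: 0.633
```

```bash
python3 - <<'E'
from h import *; from rig import r
st(r)
f=r.grab_frame("wrist")
cv2.imwrite("pics/n_w.png",cv2.resize(f["image"][180:330,200:460],None,fx=3,fy=3,interpolation=3))
t=r.grab_frame("top"); cv2.imwrite("pics/n_t.png",t["image"])
E
```

```text
t 18.57 tcp jig [-0.77 35.63 99.58] F jig [ 1.45  0.61 -0.2 ] op 0.633 yaw err 0.0008
```

View pics/n_w.png

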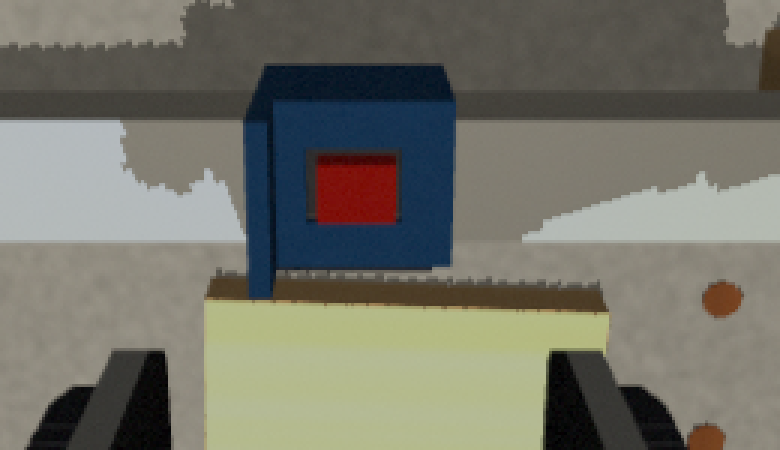

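View pics/n_t.png

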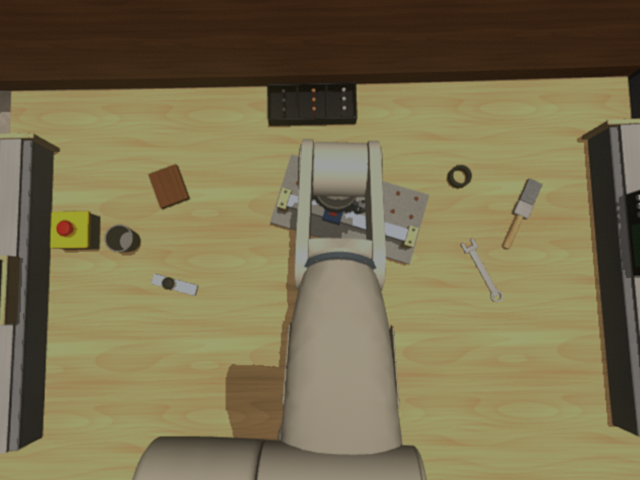

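The button stands in the hole with gaps on both sides, the fingers are clear, and the bystanders are where they were. I'll hand it in.

```bash
python3 -c "
from rig import r
print(r.sign_off())"
```

```text
the job is handed in; nothing more can be done
None
```

The blue sleeve is locked on the red button, and I handed the job in after about 18.6 s. The sign-off gives no verdict, so this rests on my own checks.

**What I did:**
- I located the rail, button and sleeve with the wrist camera, and felt the rail height at about 6 N.
- I pushed the sleeve to about 3 mm short of the button and pressed the button flush with the front finger. I then pushed the rim over it slowly and carried on until the button popped up.
- Finally I centred the sleeve by about 1 mm more, backed off the tab and lifted 100 mm clear.

**What the last checks showed:**
- **Button:** the wrist picture shows it standing in the hole. It sits about 1 mm off centre along the rail, within the 4 mm allowed.
- **Forces:** the highest force I read on the tool was about 10 N. I only read it at the end of each move.
- **Bystanders:** in the top picture, none of those in view had moved. The arm hid the blank in that picture, but it looked in place in the wrist picture.

**One disagreement:** a rough two-camera estimate put the button's top at 116 mm, against about 120 mm from the wrist camera. The tool also read about 4 mm below the wrist-camera rail height when it touched the rail. I put that down to the pads standing back when partly open, and worked from the touch height.

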